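Put four shipwright's tools back into their fitted trays

ROBOT

A 7-joint arm with a two-finger parallel gripper is mounted at the origin on a cart in front of the work surface, level with it; the furniture and walls round the work are solid. World frame = base frame: x ahead of the robot, y to its left, z up, the work surface at z = 0. Lengths are in mm, angles in rad, forces in N, time in s.
With the tool pointing down it reaches from about 350 to 900 mm from the base axis. Payload 19.9 kg.
Tool frame: the origin (TCP) lies on the centre line of the jaws, within the pads' length; the fingertips stand 19 mm ahead of it and the grasp point (between the pads) is the TCP; z points along the fingers, y is the line along which they close (so a half turn about z gives the same grasp; the last joint's range is limited). The gripper opens to 85 mm and grips with 20 to 120 N. Pads are 22 mm wide; open, the fingers measure 114 mm over their backs; the gripper's body (76 mm by 85 mm) begins 54 mm behind the grasp point. The pads swing forward as they close: fully open they stand 13 mm farther back than shut.
Start: joints at [1.081, 0.417, -0.01, 1.614, 0.005, 1.111, -0.053], TCP at [271.172, -563.089, 250.26] pointing down, gripper open.
Joint ranges: [-2.81, 2.81], [-0.39, 2.02], [-1.27, 1.25], [0.06, 2.57], [-1.19, 4.33], [0.19, 2], [-2.82, 2.82]. Speed limits (rad/s): [1.89, 1.89, 2.39, 2.39, 3.01, 3.01, 3.01].

INTERFACE

Orientations are given as a unit quaternion [x, y, z, w].
In Python, from workcell import movep, line_to, goto_joints, ungrasp, grab, wait, inverse_kinematics, sense, snapshot, calibration, PlanningError, job_done gives the robot as it stands. Calls block until the motion is done:
- movep(position, orientation): joint-space move of the TCP to a pose.
- line_to(position, frame=None, vel=150): straight line of the TCP; frame=None keeps the orientation; vel is the mean speed in mm/s.
- goto_joints(angles): joint-space move.
- ungrasp() and grab(squeeze=None): open the fingers fully, or close them until they stop; squeeze is the grip in N (None keeps the last).
- wait(seconds).
- inverse_kinematics(position, orientation): joint angles nearest the present ones, or None.
- sense(): the state.
- snapshot(name): name is "scene" or "top" or "wrist"; returns the picture (420x560x3 uint8, red, green, blue); there is no depth.
- calibration(name): a dict with "intrinsics" (3x3 intrinsics, pixels), "position" and "attitude" of the camera in the world. Camera axes: x right, y up, looking along -z (the intrinsics and any distortion apply to the point x, -y, -z); pixel columns grow to the right and rows downward; lengths in mm; the calibration is good to about 2 mm. A picture is of the moment at which its call begins: read the wrist's pose just before it. calibration takes no time and is no camera call; for the wrist camera it gives the pose at the moment of the call.
A pose or a line that the arm cannot do raises PlanningError and nothing moves.
- job_done(): hands the job in; it is judged then, once.
The state is a dict: "time_s": time; "joint_positions": joint angles; "qvel": joint speeds; "joint_efforts": joint torques, N m; "ee_pos": TCP position; "orientation": TCP orientation; "wrist_force": force on the tool from outside, world axes, zero at the start; "torque": the same for the moment, N m; "finger_gap": opening from 0.0 (shut) to 1.0 (fully open); "grasp_force": force on a finger pad.
Only numpy, scipy, OpenCV 4.12 (cv2) and the standard library are available. Lean on these libraries where they do the work, as an engineer would, in place of code of your own. Each camera call takes 0.05 s, during which the arm holds its last target. There are 200 camera calls.

TASK

Clear the front of the bench: put the block plane, the sanding block, the hole saw and the caulking iron back, each into the wooden tray whose recess has its outline. Each tool must lie flat on the floor of its own recess, inside the rim, the right way up as it was found, and the iron with its blade in the wide pocket and its head in the narrow one. Then let go of everything.

Things in the scene. Friction and masses are not known exactly. Their poses are not given: they have to be found in the camera images.
- block_plane: Block plane, black iron body with bright edges and a round wooden knob, lying loose on its sole: 45 x 162 x 40 mm (x, y, z), 0.7 kg. Origin: centre of its underside; local y along its length. Grip it across its 44 mm width at the middle of its length: the straight side walls are 28 mm high there; the parts up to 40 mm high lie between them.
- sanding_block: Cork sanding block with red-brown paper underneath, loose: 64 x 106 x 31 mm (x, y, z; 62 x 104 mm solid), 0.08 kg. Origin: centre of its underside; local y along its length. Grip across the 62 mm width.
- hole_saw: Hole saw, an ochre cylinder standing teeth down with a grey shank on top, loose: cylinder 45 mm in diameter and 36 mm high, shank (20 mm thick, not to be gripped) up to 66 mm, 0.16 kg. Origin: centre of its underside; z up.
- caulking_iron: Grey steel caulking iron lying flat, loose: 48 x 154 x 26 mm, 0.28 kg. Blade 48 mm wide at local y = -76 mm narrows evenly (sides 7 degrees to y) to a stem with a round 26 mm head at y = +70 mm. Origin: centre of outline, on its support. Grip across at y = +10 mm: 27 mm wide there, its material 5 to 13 mm above the support, so fingertips go down to about 3 mm above that.
- iron_head (a point): Centre of the round head of the caulking iron (local 0, 70, 13 mm of the iron).
- plane_tray: Fixed flat wooden tray, 82 x 198 x 12 mm, with one long rectangular recess 60 x 176 mm for the block plane. Recess floor (grey felt) 5 mm above the bench, rim 7 mm above that floor. Origin: centre of its underside, below the centre of the recess; local y along its length. The plane may lie either way round.
- sanding_tray: Fixed flat wooden tray, 98 x 140 x 12 mm, with one short, wide rectangular recess 77 x 119 mm for the sanding block. Recess floor (grey felt) 5 mm above the bench, rim 7 mm above that floor. Origin: centre of its underside, below the centre of the recess; local y along its length. The block may lie either way round, paper down as it started.
- saw_tray: Fixed square wooden tray, 86 x 86 x 12 mm, with one round recess 60 mm in diameter for the hole saw. Recess floor (grey felt) 5 mm above the bench, rim 7 mm above that floor. Origin: centre of its underside, below the centre of the recess.
- iron_tray: Fixed wooden tray, 84 x 190 mm, outlining the caulking iron: grey felt floor 5 mm thick, rims 7 mm above it. Wide blade pocket at the -y end, narrow head pocket at the +y end; no rims between (y -26 to +62 mm), for the fingers. Origin: centre of its underside; y from blade to head pocket. The iron fits with its origin over the tray's and its y the same way.
- iron_tray_head (a point): Where the centre of the iron's head belongs in the iron tray: local 0, 70, 18 mm of the tray.

How it is judged (in metres and radians):
At the end, for the whole second after the job is handed in: Each tool, released and at rest, upright within 0.12 rad in its own tray: origin within 14 mm of the tray's in plan and 1 to 7.5 mm above its underside (floor: 5 mm); aligned within 0.15 (plane), 0.25 (sanding block), 0.2 rad (iron); iron's head within 20 mm of its place (horizontal distance between block_plane and plane_tray below 0.014 m and z of block_plane in the frame of plane_tray between 0.001 and 0.0075 m and angle between each of block_plane, sanding_block, hole_saw, caulking_iron's own z axis and vertical below 0.12 rad and linear speed of each of block_plane, sanding_block, hole_saw, caulking_iron below 0.02 m/s and angle between the y axis of block_plane and the y axis of plane_tray, either way round below 0.15 rad and horizontal distance between sanding_block and sanding_tray below 0.014 m and z of sanding_block in the frame of sanding_tray between 0.001 and 0.0075 m and angle between the y axis of sanding_block and the y axis of sanding_tray, either way round below 0.25 rad and horizontal distance between hole_saw and saw_tray below 0.014 m and z of hole_saw in the frame of saw_tray between 0.001 and 0.0075 m and horizontal distance between caulking_iron and iron_tray below 0.014 m and z of caulking_iron in the frame of iron_tray between 0.001 and 0.0075 m and angle between the y axis of caulking_iron and the y axis of iron_tray, either way round below 0.2 rad and horizontal distance between iron_head and iron_tray_head below 0.02 m); the robot touches nothing.
It also fails if it takes over 102 s, if anything falls off the work surface, if the arm or the gripper's body presses on something with over 40 N, if the wrist force passes 120 N, or if a joint passes its speed limit or range.

## Working session

There is one attempt and no reset: what is moved stays moved. The work goes in short steps, each a Python script; the robot and the scene stay as the last script left them, time stands still between calls to the robot, and variables do not carry over. Pictures are saved under pics/ and viewed, at most 14 in all, crops included, and the job is handed in when it is done.

```bash
mkdir -p pics
python3 - <<'E'
from workcell import *
import cv2
for n in("scene","top"):
    cv2.imwrite(f"pics/{n}0.png",snapshot(n)[:,:,::-1]); c=calibration(n); print(n,c)
s=sense();print(s["time_s"],s["ee_pos"],s["orientation"],s["finger_gap"])
E
```

```text
scene {'intrinsics': array([[543.94501502,   0.        , 276.8734141 ],
       [  0.        , 543.94501502, 207.45782145],
       [  0.        ,   0.        ,   1.        ]]), 'position': array([-388.37770518,  782.67853612,  769.78053397]), 'attitude': array([-0.20751561,  0.44473218,  0.78945785, -0.36865549])}
top {'intrinsics': array([[418.59030812,   0.        , 276.9027761 ],
       [  0.        , 418.59030812, 210.59121301],
       [  0.        ,   0.        ,   1.        ]]), 'position': array([ 397.93998354,   12.29807505, 1256.15108691]), 'attitude': array([ 0.026703  , -0.02851189, -0.70408614,  0.7090393 ])}
0.1 [ 271.01961636 -562.83611822  249.72303553] [ 9.74931726e-01  2.22503483e-01 -1.68782491e-04 -5.47994564e-04] 1.0025042607182775
```

View pics/top0.png

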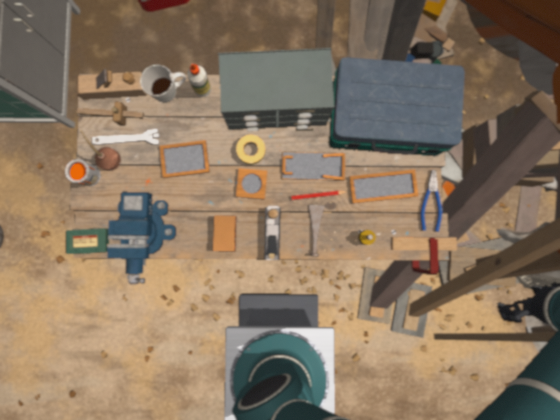

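View pics/scene0.png

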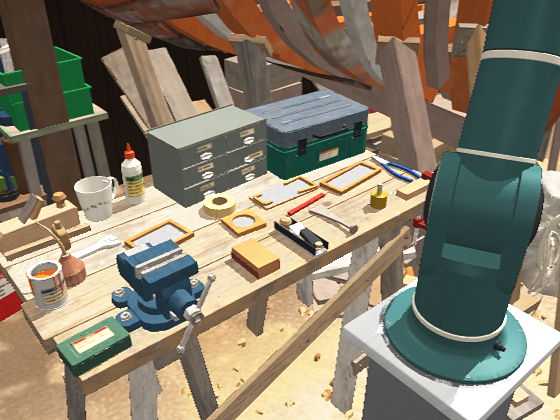

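The top view has image up = +x and left = +y. Tools are in the row at v≈235: sanding block (224,233), plane (272,232), iron (316,230) and hole saw (367,237). Trays are at (185,159), (252,183), (313,166) and (383,187). I'll enlarge these.

Run:
```python
import cv2
im=cv2.imread("pics/top0.png")
def crop(n,u0,u1,v0,v1,k):
    c=cv2.resize(im[v0:v1,u0:u1],None,fx=k,fy=k,interpolation=cv2.INTER_CUBIC)
    for u in range(u0-u0%10+10,u1,10):
        cv2.line(c,((u-u0)*k,0),((u-u0)*k,6),(0,0,255),1); cv2.putText(c,str(u),((u-u0)*k-12,18),0,.4,(0,0,255),1)
    for v in range(v0-v0%10+10,v1,10):
        cv2.line(c,(0,(v-v0)*k),(6,(v-v0)*k),(0,0,255),1); cv2.putText(c,str(v),(8,(v-v0)*k+4),0,.4,(0,0,255),1)
    cv2.imwrite(f"pics/{n}.png",c)
crop("c1",153,285,136,206,6); crop("c2",275,407,136,206,6) if 0 else crop("c2",278,420,140,210,5)
crop("c3",205,385,200,265,4)
```

```text
(no output)
```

View pics/c1.png

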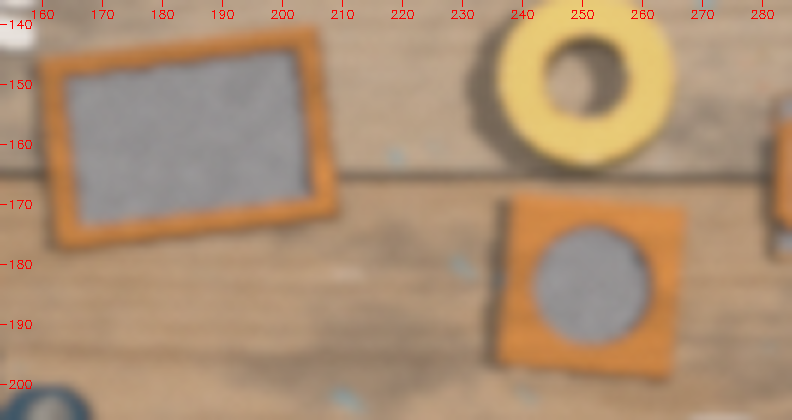

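View pics/c2.png

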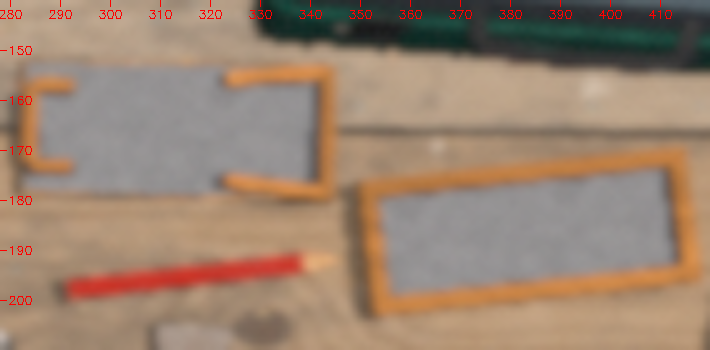

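View pics/c3.png

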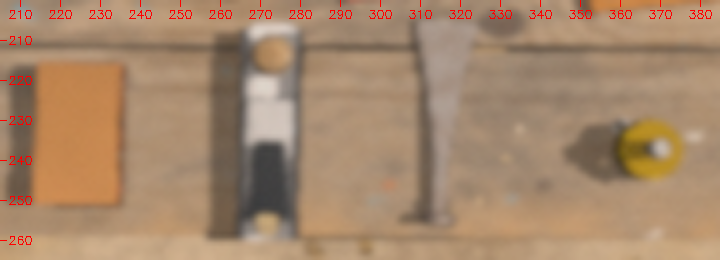

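```bash
cat > h.py <<'E'
import numpy as np, cv2
from scipy.spatial.transform import Rotation as R
from workcell import *
def px2w(cal,uv,z):
    K=cal["intrinsics"]; uv=np.atleast_2d(uv).astype(float)
    d=np.c_[(uv[:,0]-K[0,2])/K[0,0],-(uv[:,1]-K[1,2])/K[1,1],-np.ones(len(uv))]
    d=R.from_quat(cal["attitude"]).apply(d); c=np.array(cal["position"])
    return c+d*((z-c[2])/d[:,2])[:,None]
def fit(model,w):   # planar rigid fit: world = t + Rot(a) model
    m=np.array(model,float); w=np.array(w)[:,:2]; mc,wc=m.mean(0),w.mean(0)
    z=((w-wc)@[1,1j]*np.conj((m-mc)@[1,1j])).sum(); a=np.angle(z)
    t=wc-R.from_euler("z",a).as_matrix()[:2,:2]@mc
    r=w-t-(m@R.from_euler("z",a).as_matrix()[:2,:2].T)
    return t,a,np.abs(r).max()
def down(a):        # tool down, closing axis (tool y) at world angle a
    y=np.array([np.cos(a),np.sin(a),0]); z=np.array([0,0,-1.]); return R.from_matrix(np.c_[np.cross(y,z),y,z]).as_quat()
def rect(w,l): return [(w/2,-l/2),(w/2,l/2),(-w/2,l/2),(-w/2,-l/2)]  # image order TR,TL,BL,BR when y axis is image-left
E
python3 - <<'E'
from h import *
c=calibration("top")
def P(pts,k,u0,v0,z): return px2w(c,np.array(pts)/k+[u0-.5,v0-.5],z)
def s(n,f): print(n,f[0].round(1),round(f[1],3),"res",f[2].round(1))
s("sand_tray",fit(rect(98,140),P([(318,28),(41,57),(59,250),(339,213)],6,153,136,12)))
s("saw_tray",fit(rect(86,86),P([(686,206),(510,196),(496,362),(668,380)],6,153,136,12)))
print("saw circ",P([(592,285)],6,153,136,9))
s("iron_tray",fit(rect(84,190),P([(333,66),(22,68),(20,190),(332,198)],5,278,140,8)))
s("plane_tray",fit(rect(82,198),P([(685,150),(360,186),(376,315),(698,276)],5,278,140,12)))
# tools: y axis image-up -> TR = (-?) list TR,BR... y up(+x): TL=(-w/2..) 
def r2(w,l): return [(w/2,l/2),(-w/2,l/2),(-w/2,-l/2),(w/2,-l/2)]  # TR,TL,BL,BR, y=image up
s("sand",fit(r2(62,104),P([(124,62),(35,62),(34,205),(120,206)],4,205,200,31)))
s("plane",fit(r2(45,162),P([(300,25),(246,28),(242,238),(297,238)],4,205,200,28)))
print("saw",P([(651,150)],4,205,200,36), "shank",P([(659,148)],4,205,200,66))
print("iron head",P([(435,216)],4,205,200,20),"blade mid", P([(446,22)],4,205,200,5))
q=[]
for x,y in((350,120),(350,-110),(520,0),(420,0)):
    for a in (1.57,-1.57):
        for z in (350,450):
            j=inverse_kinematics([x,y,z],down(a)); print(x,y,z,a,None if j is None else np.round(j,2))
E
```

```text
sand_tray [651.2 289.9] 0.127 res 1.7
saw_tray [577.3  88.1] -0.077 res 1.4
saw circ [[578.12980604  87.31269153   9.        ]]
iron_tray [632.7 -98.1] -0.004 res 4.9
plane_tray [ 572.1 -309.5] 0.12 res 2.8
sand [427.4 163.5] -1.571 res 1.6
plane [429.8  22.5] -1.577 res 5.0
saw [[ 418.20285931 -254.04450472   36.        ]] shank [[ 419.1615666  -253.19328514   66.        ]]
iron head [[368.9535058  -98.23882743  20.        ]] blade mid [[ 513.54365781 -107.81970446    5.        ]]
350 120 350 1.57 [ 0.71 -0.23 -0.95  2.02 -0.19  1.26  1.41]
350 120 450 1.57 [ 0.71 -0.29 -0.87  1.84 -0.22  1.5   1.46]
350 120 350 -1.57 [ 0.61 -0.21 -0.87  2.02 -0.16  1.26 -1.77]
350 120 450 -1.57 [ 0.74 -0.3  -0.88  1.84 -0.23  1.5  -1.67]
350 -110 350 1.57 [ 0.86 -0.17 -0.55  2.03 -0.09  1.25  1.91]
350 -110 450 1.57 [ 0.84 -0.22 -0.5   1.85 -0.1   1.48  1.93]
350 -110 350 -1.57 [ 0.58 -0.16 -0.32  2.04 -0.05  1.25 -1.28]
350 -110 450 -1.57 [ 0.62 -0.2  -0.32  1.86 -0.06  1.48 -1.26]
520 0 350 1.57 [ 0.62  0.21 -0.79  1.72  0.16  1.27  1.37]
520 0 450 1.57 [ 0.63  0.16 -0.79  1.55  0.11  1.48  1.41]
520 0 350 -1.57 [ 0.35  0.17 -0.46  1.73  0.08  1.26 -1.7 ]
520 0 450 -1.57 [ 0.39  0.13 -0.5   1.56  0.06  1.47 -1.69]
420 0 350 1.57 [ 0.7  -0.04 -0.75  1.93 -0.03  1.24  1.54]
420 0 450 1.57 [ 0.7  -0.1  -0.7   1.75 -0.06  1.46  1.58]
420 0 350 -1.57 [ 0.48 -0.04 -0.53  1.94 -0.02  1.24 -1.61]
420 0 450 -1.57 [ 0.52 -0.09 -0.54  1.76 -0.05  1.46 -1.58]
```

Run:
```python
from h import *
t0=sense()["time_s"]
movep([420,-45,420],down(-np.pi/2)); print(sense()["time_s"]-t0,np.round(sense()["joint_positions"],2))
c=calibration("wrist"); im=snapshot("wrist"); np.savez("w1.npz",**c); print(c)
cv2.imwrite("pics/w1.png",im[:,:,::-1])
```

```text
2.0333 [ 0.51 -0.08 -0.44  1.81 -0.03  1.4  -1.5 ]
{'intrinsics': array([[308.06316656,   0.        , 280.74702231],
       [  0.        , 308.06316656, 205.97010436],
       [  0.        ,   0.        ,   1.        ]]), 'position': array([502.34145732, -46.46928927, 544.56785341]), 'attitude': array([ 0.11325924, -0.11345404,  0.69832063, -0.6976022 ])}
```

View pics/w1.png

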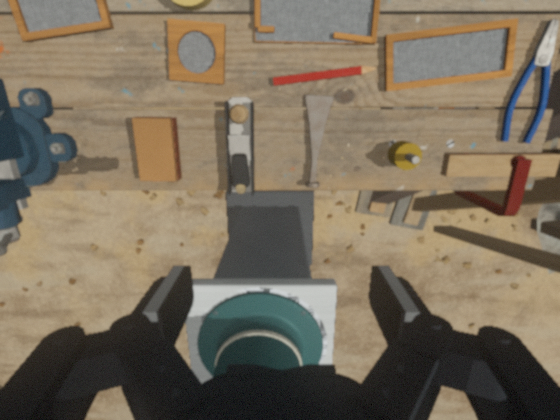

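```bash
cat >> h.py <<'E'
def crop(src,dst,u0,u1,v0,v1,k):
    c=cv2.resize(cv2.imread(src)[v0:v1,u0:u1],None,fx=k,fy=k,interpolation=cv2.INTER_CUBIC)
    for u in range(u0-u0%10+10,u1,10): cv2.putText(c,f"|{u}",(int((u+.5-u0)*k)-2,10),0,.35,(0,0,255),1)
    for v in range(v0-v0%10+10,v1,10): cv2.putText(c,f"-{v}",(0,int((v+.5-v0)*k)+4),0,.35,(0,0,255),1)
    cv2.imwrite(dst,c)
E
python3 -c "
from h import *
crop('pics/w1.png','pics/w1c.png',222,338,88,198,5)"
```

```text
(no output)
```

View pics/w1c.png

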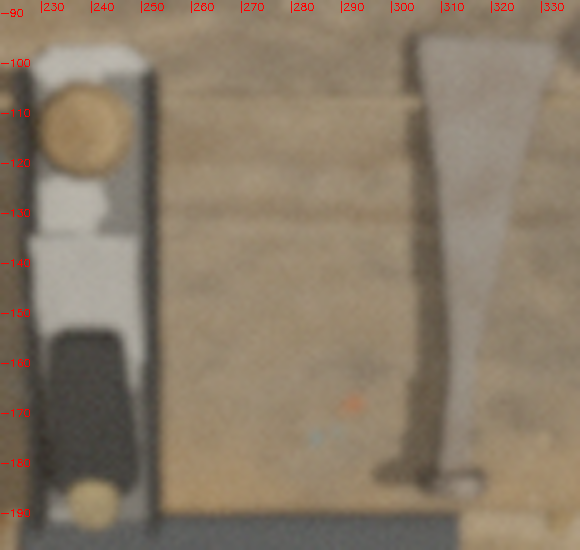

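The plane's knobs are at crop (86,128) and (94,503), with its ends at y≈45 and 525. The iron's blade corners are at (418,40) and (557,40), and its head is at (458,484).

Run:
```python
from h import *
c=dict(np.load("w1.npz"))
def P(p,z): return px2w(c,np.array(p)/5+[221.5,87.5],z)[0].round(1)
print("knobs",P((86,128),38),P((94,503),32),"ends",P((90,45),10),P((90,528),20),"R edge bottom",P((157,280),0),"L top",P((18,280),28))
print("blade",P((418,40),8),P((557,40),8),"head",P((458,484),20))
def W(p,z): return px2w(c,p,z)[0].round(1)
print("sand TL,BR top",W((133,118),31),W((174,182),31),"saw",W((405,155),36),"shank",W((414,159),66))
print("trays: saw",W((196,51),9),"iron",[W(p,10) for p in ((380,41),(254,42))],"plane",[W(p,12) for p in((386,37),(514,22),(516,72),(390,91))])
```

```text
knobs [487.6  19.8  38. ] [363.8  23.3  32. ] ends [512.8  21.   10. ] [351.4  26.8  20. ] R edge bottom [435.7   2.3   0. ] L top [439.1  45.8  28. ]
blade [514.3 -86.4   8. ] [ 514.2 -131.9    8. ] head [ 367.3 -103.    20. ]
sand TL,BR top [480.1 190.7  31. ] [374.5 136.6  31. ] saw [ 421.1 -251.2   36. ] shank [ 419.6 -254.    66. ]
trays: saw [580.2  86.5   9. ] iron [array([ 593.7, -200.5,   10. ]), array([592.6,  -5. ,  10. ])] plane [array([ 598.9, -208.7,   12. ]), array([ 619., -401.,   12.]), array([ 549. , -420.8,   12. ]), array([ 520.9, -223.5,   12. ])]
```

Both cameras agree: plane (432,23), iron head (368,-101.5) with blade end (514,-108.5), sanding block (427,163.5), hole saw (420,-253). The distances match the given sizes. I'll start with the sanding block.

```bash
cat >> h.py <<'E'
def rot(a,p): return R.from_euler("z",a).as_matrix()[:2,:2]@np.array(p,float)
def pick_place(src,a0,h,dst,a1,squeeze,off=(0,0),sym=True,hz=130,drop=1):
    g=np.array(src)+rot(a0,off); best=None; q=np.array(sense()["joint_positions"])
    for k in (0,1):
        for m in ((0,1,2) if sym else (0,)):
            ag=a0+k*np.pi; ap=a1+(k+m)*np.pi
            d=np.array(dst)+rot(a1+m*np.pi,off)
            jg=inverse_kinematics([*g,h],down(ag)); jp=inverse_kinematics([*d,h+5],down(ap))
            if jg is None or jp is None: continue
            c=max(abs(jg-q))+max(abs(np.array(jp)-jg))
            if best is None or c<best[0]: best=(c,ag,ap,d)
    _,ag,ap,d=best; print("grasp",g.round(1),round(ag,2),"place",d.round(1),round(ap,2))
    movep([*g,hz],down(ag)); line_to([*g,h]); grab(squeeze); s=sense()
    print("held: gap",s["finger_gap"],"z",s["ee_pos"][2],"F",s["grasp_force"])
    line_to([*g,hz]); print("lifted gap",sense()["finger_gap"],sense()["grasp_force"])
    movep([*d,hz],down(ap)); line_to([*d,h+25]); line_to([*d,h+5+drop],vel=50); s=sense()
    print("low: gap",s["finger_gap"],s["ee_pos"],"wf",s["wrist_force"].round(1) if hasattr(s["wrist_force"],"round") else s["wrist_force"])
    ungrasp(); line_to([*d,hz+20]); print("t",sense()["time_s"])
E
python3 - <<'E'
from h import *
pick_place((427.3,163.5),-1.571,28,(651,290),0.127,40)
E
```

```text
grasp [427.3 163.5] -1.57 place [651. 290.] 3.27
held: gap 0.7175835515331737 z 28.862985883991886 F 40.738914012908936
lifted gap 0.7140373711466595 43.634825348854065
low: gap 0.7160180360051666 [651.0739271  289.86741159  33.7430003 ] wf [ 0.4  0.3 -0.1]
t 12.0333
```

Run:
```python
from h import *
cv2.imwrite("pics/w2.png",snapshot("wrist")[:,:,::-1])
pick_place((420,-253),-1.571,30,(578.7,87.3),-1.571,50)
movep([520,-170,330],down(-np.pi/2))
c=calibration("wrist"); im=snapshot("wrist"); np.savez("w3.npz",**c); print(c["position"],sense()["time_s"])
cv2.imwrite("pics/w3.png",im[:,:,::-1])
```

```text
grasp [ 420. -253.] 1.57 place [578.7  87.3] 1.57
held: gap 0.509509209992989 z 30.73288216957835 F 48.8577543832389
lifted gap 0.5043147503813978 50.92559991780945
low: gap 0.5083462229814046 [578.71004387  87.09783863  35.83122777] wf [-0.7 -2.2  4.1]
t 20.3
[ 602.34258854 -170.23902335  454.34174708] 22.3917
```

View pics/w3.png

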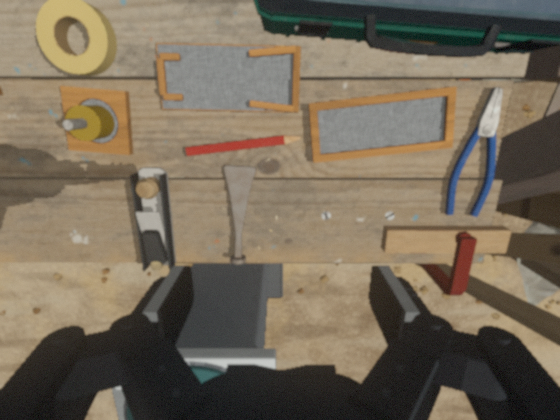

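The saw sits in its tray; I'll check it again later. The iron tray is at (228,77) and the plane tray at (382,125), so I'll enlarge those two.

Run:
```python
from h import *
crop('pics/w3.png','pics/a.png',150,306,38,116,5)
crop('pics/w3.png','pics/b.png',303,459,83,168,5)
a,b=cv2.imread('pics/a.png'),cv2.imread('pics/b.png')
k=cv2.resize(np.vstack([a,b]),None,fx=1,fy=1); print(k.shape)
cv2.imwrite('pics/w3c.png',cv2.resize(k,None,fx=.73,fy=.73,interpolation=cv2.INTER_AREA))
```

```text
(815, 780, 3)
```

View pics/w3c.png

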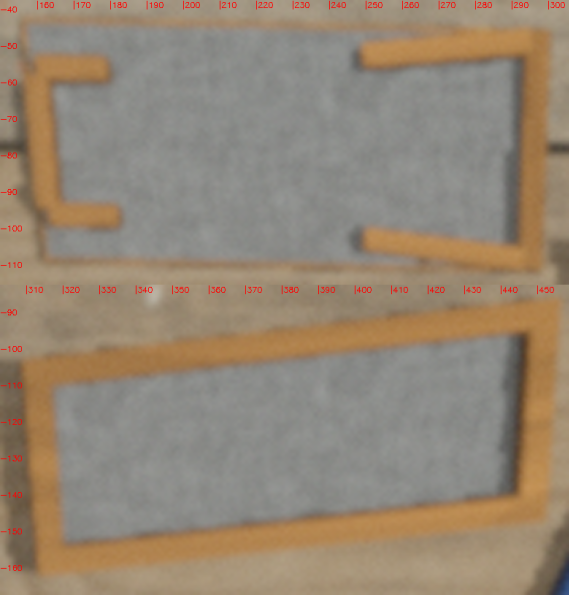

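Run:
```python
from h import *
c=dict(np.load("w3.npz"))
def P(p,z,v0=38,y0=0): return px2w(c,(np.array(p)-[0,y0])/3.65+[149.5 if v0==38 else 302.5,v0-.5],z)
f=lambda n,r: print(n,r[0].round(1),round(r[1],3),r[2].round(1))
f("plane outer",fit(rect(82,198),P([(557,297),(22,363),(38,575),(547,518)],12,83,284.7)))
f("plane rec",fit(rect(60,176),P([(528,332),(54,387),(63,545),(519,493)],12,83,284.7)))
w=np.r_[P([(549,29)],12),P([(25,23),(42,262)],5),P([(542,269)],12)]
f("iron",fit(rect(84,190),w)); print(w.round(1))
def W(p,z): return px2w(c,p,z)[0].round(1)
print("saw tray corners ctr",np.mean([W(p,12) for p in((63,86),(128,90),(130,156),(69,154))],0),"saw top of shank",W((67,125),71))
print("plane knobs",W((148,187),38),W((155,267),32),"iron head",W((238,259),20),"blade",W((225,167),8),W((254,167),8))
```

```text
plane outer [ 572.9 -310.7] 0.117 1.0
plane rec [ 573.1 -310.8] 0.113 0.6
iron [633.6 -99.9] -0.016 1.8
[[ 672.9 -194.8   12. ]
 [ 675.7   -7.3    5. ]
 [ 594.    -3.5    5. ]
 [ 591.8 -193.8   12. ]]
saw tray corners ctr [576.3    84.075  12.   ] saw top of shank [576.9  87.6  71. ]
plane knobs [491.  15.  38.] [361.4  24.1  32. ] iron head [ 369.  -103.1   20. ] blade [513.4 -88.6   8. ] [ 513.5 -131.1    8. ]
```

Run:
```python
from h import *
pick_place((432,22.5),-1.606,28,(573,-310.7),0.115,110)
pick_place((438.4,-105),1.519,21.5,(633.6,-99.5),-0.008,70,off=(0,10),sym=False)
movep([520,0,330],down(-np.pi/2))
c=calibration("wrist"); im=snapshot("wrist"); np.savez("w4.npz",**c); print(sense()["time_s"])
cv2.imwrite("pics/w4.png",im[:,:,::-1]); cv2.imwrite("pics/s4.png",snapshot("scene")[:,:,::-1])
```

```text
grasp [432.   22.5] -1.61 place [ 573.  -310.7] 3.26
held: gap 0.5012181802585778 z 28.901213633019783 F 108.90678405761719
lifted gap 0.495868562081874 112.40297555923462
low: gap 0.4978051921221523 [ 572.96305924 -310.67153413   34.09464113] wf [-3.8  2.1  4. ]
t 29.65
grasp [ 428.4 -104.5] 4.66 place [633.7 -89.5] 3.13
held: gap 0.2966430904281331 z 22.009148340936488 F 67.68819326214725
lifted gap 0.29337204595549604 68.39933232375188
low: gap 0.2917246666151764 [633.6924033  -89.28826843  27.34669252] wf [-2.3  1.5  2.7]
t 37.1417
38.3167
```

View pics/w4.png

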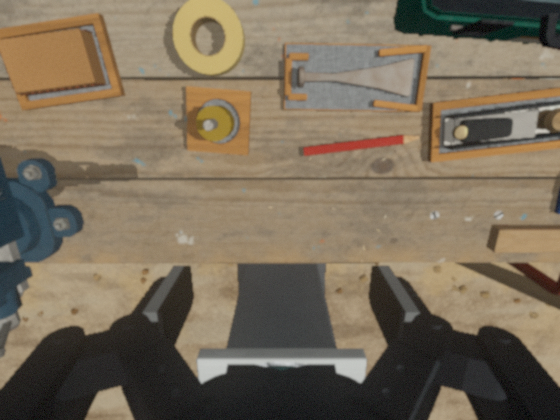

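All four look seated. I'll take one closer check from above each pair.

Run:
```python
from h import *
o=[]
for n,(x,y) in enumerate(((570,280),(520,88),(560,-99),(510,-310))):
    movep([x,y,200],down(-np.pi/2)); im=snapshot("wrist")[:,:,::-1].copy(); c=calibration("wrist"); np.savez(f"v{n}.npz",**c); cv2.imwrite(f"pics/v{n}.png",im); o.append(im[:300,80:480])
print(sense()["time_s"])
cv2.imwrite("pics/m.png",np.vstack([np.hstack(o[:2]),np.hstack(o[2:])]))
```

```text
42.225
```

View pics/m.png

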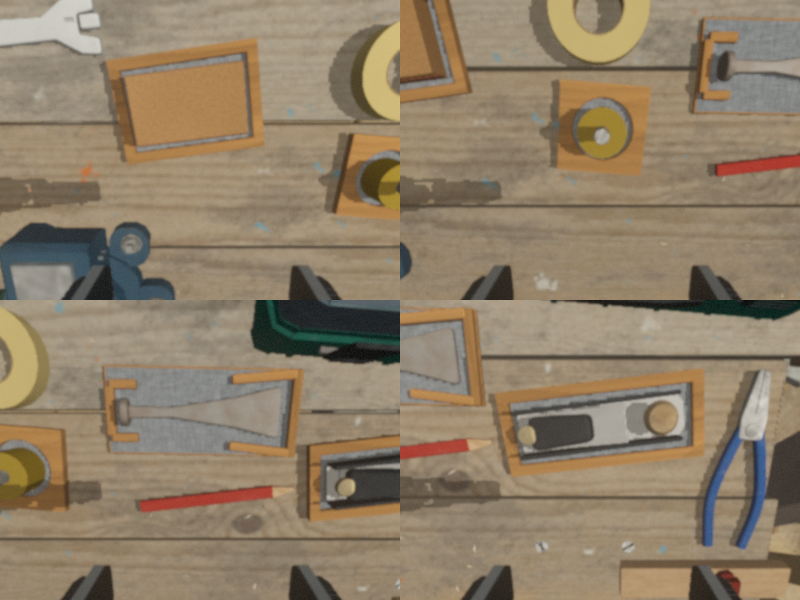

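The sanding block is centred at montage (187,102) in its tray, whose centre is (186,100). The saw is at (602,130) against (602,127). The iron's head and blade are inside their pockets, and the plane has felt showing all round. I'm handing the job in.

```bash
python3 -c "
from workcell import *
print(sense()['wrist_force'],job_done())"
```

```text
the job is handed in; nothing more can be done
[ 0.42713267 -0.07127836  0.41060135] None
```

All four tools are back in their own trays, released, with the arm clear. The final close-up pictures show each one inside its rim, and the job was handed in after about 42 s of the 102 s allowed; no verdict came back.

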